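Put the closet gear back on its own mats

ROBOT

A 6-joint arm with a two-finger parallel gripper is mounted at the origin on the work surface. World frame = base frame: x ahead of the robot, y to its left, z up, the work surface at z = 0. Lengths are in m, angles in rad, forces in N, time in s.
With the tool pointing down it reaches from about 0.25 to 0.775 m from the base axis. Payload 4 kg.
Tool frame: the origin (TCP) lies on the centre line of the jaws, within the pads' length; the fingertips stand 17 mm ahead of it and the grasp point (between the pads) lies 2 mm behind it; z points along the fingers, y is the line along which they close (so a half turn about z gives the same grasp; the last joint's range is limited). The gripper opens to 94 mm and grips with 3 to 60 N. Pads are 16 mm wide; open, the fingers measure 119 mm over their backs; the gripper's body (75 mm by 177 mm) begins 78 mm behind the grasp point.
Start: joints at [-1.394, 0.087, 1.371, -0, 1.684, -0.103], TCP at [0.152, -0.529, 0.223] pointing down, gripper open.
Joint ranges: [-3.1, 3.1], [-0.76, 2.03], [0.27, 2.55], [-1.08, 4.22], [0.17, 2.65], [-2.57, 2.57]. Speed limits (rad/s): [2.79, 2.79, 3.14, 3.14, 3.14, 3.14].

INTERFACE

Orientations are given as [roll, pitch, yaw] about the fixed x, y, z axes, in that order (R = Rz(yaw) Ry(pitch) Rx(roll)).
In Python, from bench import robot gives the robot as it stands.
- The arm moves only by the tool servo_tool, never from a script. Its argument "plan" is a list of rows, each a list of 7 numbers: the shift along the tool's x, y, z normalised to -1 to 1, where 1 is 0.1 m, then the turn, a rotation vector about the tool's x, y, z normalised to -1 to 1, where 1 is pi/2 rad, then the finger opening in mm, from 0 to 94. In form: [[x, y, z, ax, ay, az, gripper], ...]. A call has 1 to 12 rows; each row is the pose to reach, as a shift and turn from the pose commanded when the call began, along the tool's axes at that moment; what a row does not reach only later rows make up. A row lasts 1/12 s, in which the tool goes at most 41.7 mm and 7.16 degrees, less where a joint would pass 70% of its speed; a pose out of reach is approached as far as the arm can. A call with a number of a shift or a turn outside -1 to 1 is refused whole. A call with a gripper value outside its range is refused whole. The fingers move at their own pace and stop on an object; the grip force is fixed at half the most. Time passes only in rows, so rows that repeat a pose let the fingers close. It gives the time, the measured TCP pose, the force, the opening and the grip force at its end, in the units of the state.
- robot.get_obs(): the state, without advancing time (a new reading comes with each control period).
- robot.snapshot(name): name is "scene" or "side" or "wrist"; returns the picture (420x560x3 uint8, red, green, blue); there is no depth.
- robot.camera_params(name): a dict with "camera_matrix" (3x3 intrinsics, pixels), "rvec" (rotation vector, rad) and "tvec" (3), from world to camera coordinates, as OpenCV has them; the wrist camera has in their place "tool_from_camera" (4x4, takes a point from camera to tool coordinates, whose origin is the TCP and whose axes are the flange's). Camera axes: x right, y down, z forward; pixel columns grow to the right and rows downward; lengths in m; the calibration is good to about 2 mm. A picture is of the moment at which its call begins: read the wrist's pose just before it. camera_params takes no time and is no camera call.
- robot.close_job(): hands the job in; it is judged then, once.
Trained networks look in the newest picture that a camera, given by its name, has taken for a name from the list of things; names that differ only in an ending like _2 or _b are one class to them, and where a whole thing is asked for, a point or a joint stands for the part that bears it (a point fixed in the world has none). Each returns a list of dicts, best first, with "conf" (0 to 1); they miss things now and then, are a little off and sometimes report something else, mostly with a low value. They report only what shows in the picture. A call takes as long as a camera call.
- robot.find_in(thing, camera): "extent" ([centre column, centre row, width, height] in pixels, round what is visible of it).
The state is a dict: "time": time; "joint_positions": joint angles; "qvel": joint speeds; "joint_torque": joint torques, N m; "tool_pos": TCP position; "ee_rot": TCP orientation; "wrist_force": force on the tool from outside, world axes, zero at the start; "wrist_torque": the same for the moment, N m; "width": finger opening in m; "finger_force": force on a finger pad.
Only numpy, scipy, OpenCV 4.12 (cv2) and the standard library are available. Lean on these libraries where they do the work, as an engineer would, in place of code of your own. Each camera call takes 0.05 s, during which the arm holds its last target. There are 200 camera calls.

TASK

The gear on the closet shelf has been put back on the wrong mats: put the amber jar upright on the round black rubber mat, the grey battery tester face up and lengthwise along the long black rubber mat, and the red headlamp upright on the square black rubber mat, each centred on its mat to within about 1 cm. The bare aluminium plate is free for setting something down on the way. Keep the glass jar upright, leave the mug, the padlock and the tape measure where they are, and let go of everything at the end.

Things in the scene. Friction and masses are not known exactly. Their poses are not given: they have to be found in the camera images.
- jar_center (a point): closed amber glass jar with an aluminium screw lid, round, 60 mm diameter, 82 mm tall; the point is on its axis half-way up (41 mm above its underside), z along its axis, up. About 0.26 kg. Starts standing on the square black rubber mat.
- tester_center (a point): grey plastic battery tester, a flat block 96 mm long (its x axis) by 54 mm wide (y) by 36 mm tall (z up, with the meter window and contacts on the top face, which add 3 mm); the point is the block's centre, 18 mm above its underside. About 0.14 kg. Grip it across its 54 mm width. Starts lying face up on the round black rubber mat.
- headlamp_center (a point): red headlamp unit without its strap, a block 56 mm wide (its y axis, flat sides) by 44 mm tall (z up), standing on its flat base; black lens ring on the front (-x, reaching 26 mm from the point) and a black rear bracket (+x, also reaching 26 mm). The point is half-way up, 22 mm above its underside. About 0.11 kg. Grip it across its 56 mm width. Starts standing on the long black rubber mat.
- round_mat_top (a point): round black rubber mat, 124 mm diameter, where the jar belongs; fixed to the shelf; all mats and the plate are 5 mm thick, lying flat; the point is the centre of the top face, z up
- long_mat_top (a point): long black rubber mat, 150 mm (x axis) by 80 mm (y axis), where the tester belongs, its length along the mat's length, either way round; fixed to the shelf; all mats and the plate are 5 mm thick, lying flat; the point is the centre of the top face, z up
- square_mat_top (a point): square black rubber mat, 112 mm by 112 mm, where the headlamp belongs, facing any way; fixed to the shelf; all mats and the plate are 5 mm thick, lying flat; the point is the centre of the top face, z up
- spare_plate_top (a point): bare aluminium plate, 130 mm (x axis) by 110 mm (y axis), empty at the start, free for use; fixed to the shelf; all mats and the plate are 5 mm thick, lying flat; the point is the centre of the top face, z up
- mug_center (a point): white mug, 74 mm diameter, 68 mm tall, handle at +y; loose bystander, the point is on its axis half-way up. Leave it.
- padlock_center (a point): brass padlock lying flat, body 44 by 50 mm, 24 mm thick, steel shackle reaching 52 mm to +x; loose bystander, the point is the body's centre. Leave it.
- tape_center (a point): yellow tape measure standing on edge, 66 mm (x) by 36 mm (y) by 50 mm tall; loose bystander, the point is its centre. Leave it. (A low black battery charger, 80 by 70 mm and under 30 mm tall, is fixed to the shelf elsewhere among these things.)

How it is judged:
At the end, for the whole second after the job is handed in: Jar, tester and headlamp each within 15 mm of the centre of the round, long and square mat respectively, standing on their bases (height within 5 mm, tilt under 0.12 rad), tester within 0.22 rad of the mat's length either way round, all released and at rest (horizontal distance between jar_center and round_mat_top below 0.015 m and z of jar_center in the frame of round_mat_top between 0.036 and 0.046 m and angle between each of jar_center, tester_center, headlamp_center's own z axis and vertical below 0.12 rad and linear speed of each of jar, tester, headlamp below 0.02 m/s and angular speed of each of jar, tester, headlamp below 0.2 rad/s and horizontal distance between tester_center and long_mat_top below 0.015 m and z of tester_center in the frame of long_mat_top between 0.013 and 0.023 m and horizontal distance between headlamp_center and square_mat_top below 0.015 m and z of headlamp_center in the frame of square_mat_top between 0.017 and 0.027 m and angle between the x axis of tester_center and the x axis of long_mat_top, either way round below 0.22 rad); the robot touches nothing.
It fails at once if the mug is shifted by more than 30 mm (distance of mug_center from where it was at the start of the episode above 0.03 m).
It fails at once if the padlock is shifted by more than 30 mm (distance of padlock_center from where it was at the start of the episode above 0.03 m).
It fails at once if the tape measure is shifted by more than 30 mm (distance of tape_center from where it was at the start of the episode above 0.03 m).
It fails at once if the glass jar is tipped by more than about 35 degrees (angle between jar_center's own z axis and vertical above 0.6 rad).
It also fails if it takes over 120 s, if anything falls off the work surface, if the arm or the gripper's body presses on something with over 40 N, if the wrist force passes 120 N, or if a joint passes its speed limit or range.

## Working session

There is one attempt and no reset: what is moved stays moved. The work goes in short steps, Python scripts to look and compute and a tool call to move; the robot and the scene stay as the last step left them, time stands still between calls to the robot, and variables do not carry over. Pictures are saved under pics/ and viewed, at most 14 in all, crops included, and the job is handed in when it is done.

Besides the shell and the picture viewer there is one more tool, called after "Request:" as name(argument=value, ...) on one line, values as JSON. servo_tool: Moves the arm, as the interface text tells. Scaled input: -1 to 1 covers 0.1 m each way for a shift and pi/2 rad each way for a turn. Its arguments: {"type":"object","properties":{"plan":{"type":"array","items":{"type":"array","items":{"type":"number"}}}},"required":["plan"]}

```bash
mkdir -p pics; ls; python3 - <<'E'
from bench import robot
import cv2
for n in ["scene","side"]:
    im=robot.snapshot(n); cv2.imwrite(f"pics/{n}0.png",im[:,:,::-1]); p=robot.camera_params(n); print(n,p)
    for t in ["jar_center","tester_center","headlamp_center","round_mat_top","long_mat_top","square_mat_top","spare_plate_top","mug_center","padlock_center","tape_center"]:
        r=robot.find_in(t,n); print(t,[(x["extent"],round(x["conf"],2)) for x in r[:2]])
print(robot.camera_params("wrist")); o=robot.get_obs();print(o["tool_pos"],o["ee_rot"],o["time"])
E
```

```text
pics
scene {'camera_matrix': array([[518.92867735,   0.        , 280.84507527],
       [  0.        , 518.92867735, 218.68979967],
       [  0.        ,   0.        ,   1.        ]]), 'rvec': array([ 1.77344976,  1.65786572, -0.71470104]), 'tvec': array([-0.02562574, -0.3109089 ,  1.43586996])}
jar_center [([350.0, 263.7, 33.6, 53.4], 0.85)]
tester_center [([134.1, 282.4, 52.4, 59.5], 0.89)]
headlamp_center [([417.0, 200.8, 37.3, 28.9], 0.62), ([134.8, 283.9, 55.1, 58.1], 0.2)]
round_mat_top [([139.7, 288.9, 71.8, 53.3], 0.7), ([347.6, 262.3, 32.9, 54.4], 0.69)]
long_mat_top [([413.2, 211.4, 51.8, 56.4], 0.7)]
square_mat_top [([344.2, 283.8, 72.9, 57.1], 0.57), ([152.7, 206.7, 41.6, 47.4], 0.41)]
spare_plate_top [([240.9, 286.6, 69.2, 58.6], 0.56)]
mug_center [([135.6, 282.8, 51.3, 53.6], 0.71), ([153.8, 208.6, 46.7, 50.1], 0.58)]
padlock_center [([239.2, 220.8, 35.3, 26.5], 0.79)]
tape_center [([436.4, 268.6, 23.7, 42.9], 0.89)]
side {'camera_matrix': array([[423.59995984,   0.        , 280.99892331],
       [  0.        , 423.59995984, 206.75242192],
       [  0.        ,   0.     
[... 633 characters left out ...]
ter [([158.0, 292.0, 39.4, 42.6], 0.87), ([319.4, 128.7, 40.0, 30.5], 0.74)]
{'camera_matrix': array([[365.31975922,   0.        , 275.97921635],
       [  0.        , 365.31975922, 207.05598662],
       [  0.        ,   0.        ,   1.        ]]), 'tool_from_camera': array([[-1.95976649e-04, -9.71293450e-01, -2.37884418e-01,
         6.89847215e-02],
       [ 9.99999938e-01, -2.59807133e-04,  2.36973613e-04,
         5.25121560e-04],
       [-2.91974986e-04, -2.37884357e-01,  9.71293440e-01,
        -1.62357641e-01],
       [ 0.00000000e+00,  0.00000000e+00,  0.00000000e+00,
         1.00000000e+00]])}
[ 0.15188533 -0.52862017  0.22250102] [3.14154144e+00 2.91150367e-05 2.79813531e-01] 1.1
```

View pics/scene0.png

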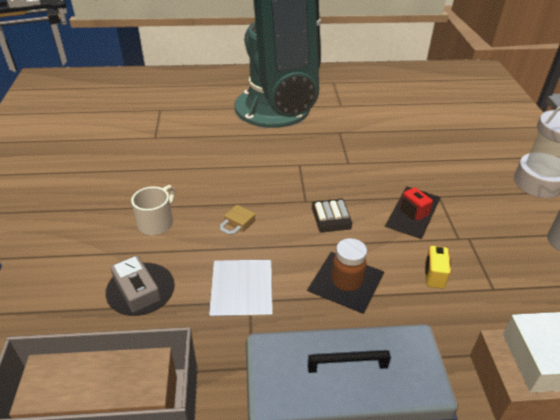

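View pics/side0.png

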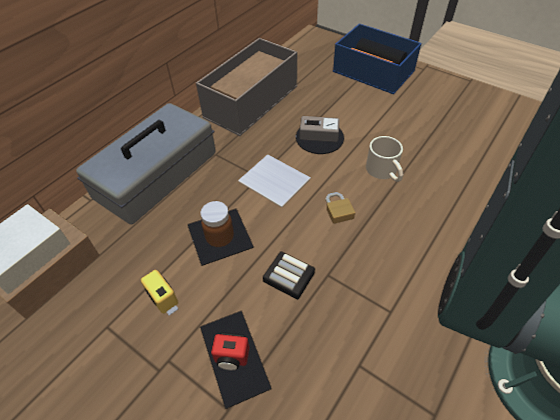

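```bash
cat > h.py <<'E'
import numpy as np, cv2
from scipy.spatial.transform import Rotation as Ro
def cam(robot,n):
    p=robot.camera_params(n); K=p["camera_matrix"]
    if n=="wrist":
        o=robot.get_obs(); T=np.eye(4); T[:3,:3]=Ro.from_euler("xyz",o["ee_rot"]).as_matrix(); T[:3,3]=o["tool_pos"]
        W=np.linalg.inv(T@p["tool_from_camera"])
        return K,W[:3,:3],W[:3,3]
    return K,cv2.Rodrigues(p["rvec"])[0],np.asarray(p["tvec"]).ravel()
def ray(c,uv,z):
    K,R,t=c; d=R.T@np.linalg.inv(K)@[uv[0],uv[1],1]; C=-R.T@t
    return C+d*(z-C[2])/d[2]
def proj(c,P):
    K,R,t=c; q=(np.atleast_2d(P)@R.T+t)@K.T; return q[:,:2]/q[:,2:]
E
python3 - <<'E'
from bench import robot
from h import *
np.set_printoptions(precision=3,suppress=True)
S=cam(robot,"scene");D=cam(robot,"side")
d=dict(jar=((350,263.7),(215.2,222.9),.046),tester=((134.1,282.4),(321,129.9),.024),lamp=((417,200.8),(228.2,350.9),.027),round=((139.7,288.9),(321,143.6),.005),long=((413,211),(235,359.6),.005),square=((344,283.8),(219,236),.005),plate=((241,286.6),(275,181.5),.005),mug=((153.8,208.6),(383,157),.034),padlock=((239,221),(340,207.6),.012),tape=((436,268.6),(158,292),.025))
for k,(a,b,z) in d.items(): print(k,ray(S,a,z),ray(D,b,z))
E
```

```text
jar [0.64  0.103 0.046] [0.644 0.1   0.046]
tester [ 0.641 -0.286  0.024] [ 0.632 -0.283  0.024]
lamp [0.451 0.282 0.027] [0.46  0.281 0.027]
round [ 0.641 -0.279  0.005] [ 0.616 -0.258  0.005]
long [0.459 0.276 0.005] [0.448 0.281 0.005]
square [0.652 0.094 0.005] [0.639 0.102 0.005]
plate [ 0.647 -0.096  0.005] [ 0.634 -0.089  0.005]
mug [ 0.453 -0.269  0.034] [ 0.458 -0.273  0.034]
padlock [ 0.477 -0.097  0.012] [ 0.469 -0.103  0.012]
tape [0.642 0.267 0.025] [0.637 0.271 0.025]
```

The scene view has the tester on the round mat at (134,285), the bare plate at (241,287), the jar on the square mat at (348,270) and the headlamp on the long mat at (415,205). The toolbox and bin sit beyond x≈0.75. The side view agrees to about 1 cm.

I'll swing to a survey pose over the centre, turning to yaw 0 first.

Request:
servo_tool(plan=[[0, 0, 0, 0, 0, 0.178, 94], [0, 0, 0, 0, 0, 0.178, 94], [0, 0, 0, 0, 0, 0.178, 94], [0, 0, 0, 0, 0, 0.178, 94]])

```text
time: 1.43
tool_pos: [0.1519, -0.5287, 0.2225]
ee_rot: [3.141, -0.0, -0.0]
wrist_force: [-0.0, 0.3, -0.3]
width: 0.0943
finger_force: 0.0
```

Request:
servo_tool(plan=[[0.7, -0.88, -0.23, 0, 0, 0, 94], [0.7, -0.88, -0.23, 0, 0, 0, 94], [0.7, -0.88, -0.23, 0, 0, 0, 94], [0.7, -0.88, -0.23, 0, 0, 0, 94]])

```text
time: 1.77
tool_pos: [0.225, -0.4378, 0.248]
ee_rot: [3.139, -0.003, 0.007]
wrist_force: [0.8, -0.1, 1.1]
width: 0.0939
finger_force: 0.0
```

Request:
servo_tool(plan=[[0.7, -0.88, -0.23, 0, 0, 0, 94], [0.7, -0.88, -0.23, 0, 0, 0, 94], [0.7, -0.88, -0.23, 0, 0, 0, 94], [0.7, -0.88, -0.23, 0, 0, 0, 94]])

```text
time: 2.1
tool_pos: [0.2946, -0.35, 0.2706]
ee_rot: [3.14, -0.004, 0.007]
wrist_force: [-0.5, 0.1, 0.7]
width: 0.0941
finger_force: 0.0
```

Request:
servo_tool(plan=[[0.7, -0.88, -0.23, 0, 0, 0, 94], [0.7, -0.88, -0.23, 0, 0, 0, 94], [0.7, -0.88, -0.23, 0, 0, 0, 94], [0.7, -0.88, -0.23, 0, 0, 0, 94]])

```text
time: 2.43
tool_pos: [0.3643, -0.2624, 0.293]
ee_rot: [3.141, -0.003, 0.007]
wrist_force: [-0.8, -0.3, 0.2]
width: 0.0943
finger_force: 0.0
```

Request:
servo_tool(plan=[[0.7, -0.88, -0.23, 0, 0, 0, 94], [0.7, -0.88, -0.23, 0, 0, 0, 94], [0.7, -0.88, -0.23, 0, 0, 0, 94], [0.7, -0.88, -0.23, 0, 0, 0, 94]])

```text
time: 2.77
tool_pos: [0.4342, -0.1747, 0.3152]
ee_rot: [-3.141, -0.002, 0.006]
wrist_force: [-0.4, -1.1, 0.3]
width: 0.0942
finger_force: 0.0
```

Request:
servo_tool(plan=[[0.7, -0.88, -0.23, 0, 0, 0, 94], [0.7, -0.88, -0.23, 0, 0, 0, 94], [0.7, -0.88, -0.23, 0, 0, 0, 94], [0.7, -0.88, -0.23, 0, 0, 0, 94], [0.7, -0.88, -0.23, 0, 0, 0, 94]])

```text
time: 3.18
tool_pos: [0.5021, -0.0896, 0.3366]
ee_rot: [3.14, 0.002, 0.001]
wrist_force: [-0.4, -0.6, -0.4]
width: 0.094
finger_force: 0.0
```

Request:
servo_tool(plan=[[0.7, -0.88, -0.23, 0, 0, 0, 94], [0.7, -0.88, -0.23, 0, 0, 0, 94], [0.7, -0.88, -0.23, 0, 0, 0, 94], [0.7, -0.88, -0.23, 0, 0, 0, 94], [0.7, -0.88, -0.23, 0, 0, 0, 94], [0.7, -0.88, -0.23, 0, 0, 0, 94], [0.7, -0.88, -0.23, 0, 0, 0, 94], [0.7, -0.88, -0.23, 0, 0, 0, 94]])

```text
time: 3.85
tool_pos: [0.571, -0.0024, 0.3605]
ee_rot: [3.141, 0.0, -0.002]
wrist_force: [0.2, 0.3, 0.2]
width: 0.094
finger_force: 0.0
```

```bash
python3 - <<'E'
from bench import robot
from h import *
np.set_printoptions(precision=3,suppress=True)
o=robot.get_obs(); W=cam(robot,"wrist"); im=robot.snapshot("wrist"); np.savez("w0.npz",K=W[0],R=W[1],t=W[2],im=im)
big=cv2.resize(im[:,:,::-1],(800,600),interpolation=cv2.INTER_CUBIC); cv2.imwrite("pics/w0.png",big)
print(o["tool_pos"],o["ee_rot"],o["joint_positions"],o["time"])
for t,z in [("jar_center",.046),("tester_center",.024),("headlamp_center",.027),("round_mat_top",.005),("long_mat_top",.005),("square_mat_top",.005),("spare_plate_top",.005)]:
    for x in robot.find_in(t,"wrist")[:2]: print(t,x["extent"],round(x["conf"],2),ray(W,x["extent"][:2],z)[:2])
E
```

```text
[ 0.571 -0.002  0.361] [ 3.141  0.    -0.002] [-0.103  0.152  1.027 -0.001  1.963  1.47 ] 3.85
jar_center [196.9, 116.7, 59.1, 54.8] 0.94 [0.641 0.097]
tester_center [489.8, 116.9, 74.6, 82.8] 0.73 [ 0.64  -0.287]
headlamp_center [81.8, 249.8, 56.7, 47.8] 0.63 [0.456 0.276]
round_mat_top [478.6, 120.1, 84.6, 92.7] 0.75 [ 0.636 -0.283]
long_mat_top [88.7, 244.8, 89.4, 104.8] 0.67 [0.456 0.277]
square_mat_top [202.5, 115.2, 108.8, 109.5] 0.94 [0.644 0.098]
spare_plate_top [343.4, 115.8, 82.3, 100.1] 0.75 [ 0.642 -0.096]
```

View pics/w0.png

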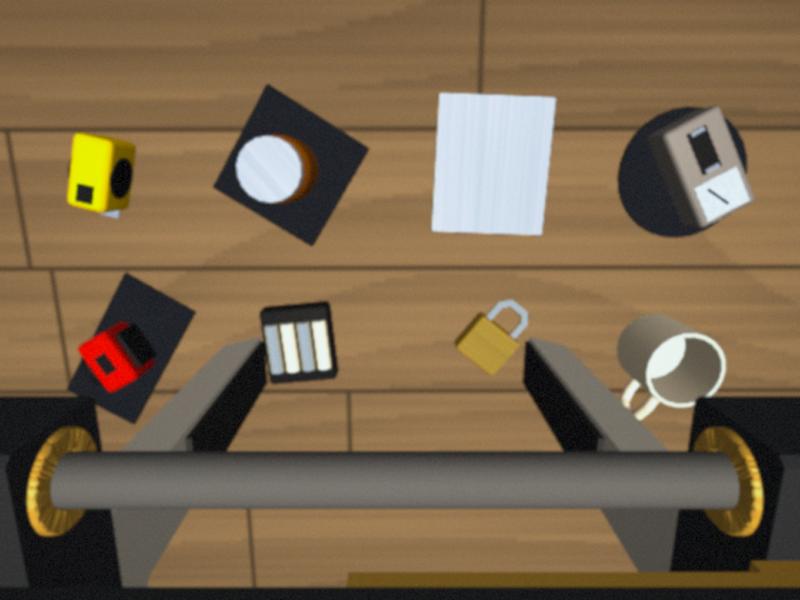

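The wrist view (800×600) shows everything:
- **Square mat:** corners (268,85), (368,150), (312,244), (214,186).
- **Long mat:** corners (127,273), (195,312), (133,423), (69,388).
- **Plate:** corners (440,93), (555,97), (543,235), (432,231).
- **Round mat:** centre near (682,172).
- **Tester top:** (717,107), (752,198), (697,226), (663,135).

```bash
python3 - <<'E'
from h import *
np.set_printoptions(precision=4,suppress=True)
d=np.load("w0.npz");W=(d["K"],d["R"],d["t"]);im=d["im"]
def rect(px,z,n):
    P=np.array([ray(W,np.array(p)*.7-.15,z)[:2] for p in px]); e=np.diff(np.vstack([P,P[:1]]),axis=0)
    print(n,P.mean(0),"sides",np.linalg.norm(e,axis=1),"ang",np.arctan2(e[:,1],e[:,0]))
rect([(268,85),(368,150),(312,244),(214,186)],.005,"square")
rect([(127,273),(195,312),(133,423),(69,388)],.005,"long")
rect([(440,93),(555,97),(543,235),(432,231)],.005,"plate")
rect([(717,107),(752,198),(697,226),(663,135)],.041,"tester")
# mats by rectified mask, z=.005: min-area rectangle / circle fit of dark pixels
for n,(x,y),r in [("square",(.644,.098),.1),("long",(.456,.277),.1),("round",(.636,-.283),.09)]:
    s=1000; g=np.mgrid[-r:r:1/s,-r:r:1/s]; P=np.stack([x+g[0],y+g[1],0*g[0]+.005],-1).reshape(-1,3)
    uv=proj(W,P).astype(np.float32).reshape(*g[0].shape,2)
    w=cv2.remap(im,uv[...,0],uv[...,1],cv2.INTER_LINEAR); m=(w.max(2)<60).astype(np.uint8)
    k,l,st,_=cv2.connectedComponentsWithStats(m); i=1+np.argmax(st[1:,4]); pts=np.argwhere(l==i).astype(np.float32)/s-r+[x,y]
    pts=pts.astype(np.float32)
    if n=="round": print(n,cv2.minEnclosingCircle(pts))
    else: print(n,cv2.minAreaRect(pts))
# jar lid: bright circle at z=.087
m=(im.min(2)>150).astype(np.uint8);k,l,st,c=cv2.connectedComponentsWithStats(m)
for i in range(1,k):
    if st[i,4]>150: print(st[i],c[i],ray(W,c[i],.087)[:2])
E
```

```text
square [0.6408 0.0968] sides [0.1091 0.1068 0.1089 0.1085] ang [-2.1363  2.5766  1.0215 -0.5634]
long [0.455  0.2738] sides [0.0768 0.1477 0.0754 0.1468] ang [-2.1352  2.5774  0.9949 -0.5552]
plate [ 0.6418 -0.0977] sides [0.1076 0.1291 0.1104 0.1287] ang [-1.6059  3.1199  1.5322 -0.0434]
tester [ 0.64   -0.2841] sides [0.0895 0.053  0.0902 0.0501] ang [-2.6381  2.0674  0.4715 -1.0874]
square ((0.6411942839622498, 0.09726312756538391), (0.10929477959871292, 0.1092766672372818), 58.324554443359375)
long ((0.4302856922149658, 0.2943463623523712), (0.09316413104534149, 0.216536283493042), 51.2344970703125)
round ((0.6341075897216797, -0.27946987748146057), 0.0605132095515728)
[ 302   65   87  100 7815] [344.0768 113.9376] [ 0.644 -0.082]
[469  89  19  35 241] [477.1909 104.39  ] [ 0.6542 -0.2347]
[ 165   95   46   47 1663] [187.911  117.9645] [0.6399 0.0988]
[485 115  41  41 970] [504.7402 134.9711] [ 0.6196 -0.2714]
[341 210  28  27 216] [357.7222 220.1157] [ 0.5164 -0.1043]
[219 225  12  34 300] [224.5767 241.4   ] [0.4891 0.0618]
[196 227  13  34 305] [202.3836 243.1902] [0.4868 0.0898]
[208 227  12  32 240] [213.4708 242.2833] [0.4879 0.0758]
[186 229  12  32 242] [191.3884 244.3678] [0.4852 0.1037]
[ 445  233   63   61 1043] [471.3106 257.6012] [ 0.4664 -0.2513]
```

Sizes match the true ones (square 109 mm, round radius 60.5 mm, plate 129×109 mm), so these centres will do. I'll move over the tester, turn to its yaw of 0.49 and descend.

Request:
servo_tool(plan=[[0.23, 0.94, 0.8, 0, 0, 0, 94], [0.23, 0.94, 0.8, 0, 0, 0, 94], [0.23, 0.94, 0.8, 0, 0, 0, 94], [0.23, 0.94, 0.8, 0, 0, 0, 94]])

```text
time: 4.58
tool_pos: [0.5932, -0.0989, 0.2724]
ee_rot: [-3.142, 0.012, -0.005]
wrist_force: [-0.5, 0.2, -1.7]
width: 0.0941
finger_force: 0.0
```

Request:
servo_tool(plan=[[0.23, 0.94, 0.8, 0, 0, 0, 94], [0.23, 0.94, 0.8, 0, 0, 0, 94], [0.23, 0.94, 0.8, 0, 0, 0, 94], [0.23, 0.94, 0.8, 0, 0, 0, 94]])

```text
time: 4.92
tool_pos: [0.6155, -0.1925, 0.1926]
ee_rot: [-3.14, 0.011, -0.005]
wrist_force: [-1.3, 0.6, -1.8]
width: 0.0942
finger_force: 0.0
```

Request:
servo_tool(plan=[[0.23, 0.94, 0.8, 0, 0, -0.31, 94], [0.23, 0.94, 0.8, 0, 0, -0.31, 94], [0.23, 0.94, 0.8, 0, 0, -0.31, 94], [0.23, 0.94, 0.8, 0, 0, -0.31, 94], [0.23, 0.94, 0.8, 0, 0, -0.31, 94], [0.23, 0.94, 0.8, 0, 0, -0.31, 94], [0.23, 0.94, 0.8, 0, 0, -0.31, 94]])

```text
time: 5.5
tool_pos: [0.642, -0.2816, 0.123]
ee_rot: [3.139, -0.002, 0.486]
wrist_force: [0.4, -0.7, 0.4]
width: 0.094
finger_force: 0.0
```

```bash
python3 - <<'E'
from bench import robot
from h import *
np.set_printoptions(precision=4,suppress=True)
o=robot.get_obs(); W=cam(robot,"wrist"); im=robot.snapshot("wrist"); np.savez("w1.npz",K=W[0],R=W[1],t=W[2],im=im)
cv2.imwrite("pics/w1.png",cv2.resize(im[:,:,::-1],(800,600),interpolation=cv2.INTER_CUBIC))
print(o["tool_pos"],o["ee_rot"],o["joint_positions"],o["time"])
E
```

```text
[ 0.642  -0.2816  0.123 ] [ 3.1389 -0.0023  0.4862] [-0.4944  0.4554  1.1125  0.0004  1.5702  0.5902] 5.5
```

View pics/w1.png

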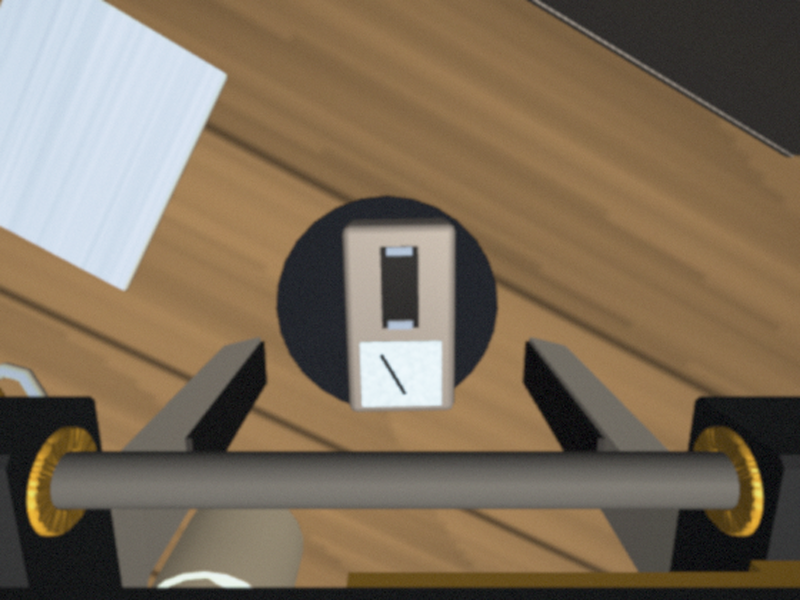

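The close view shows the tester between the fingers, with top corners (345,226), (455,226), (452,408), (352,410). The round mat's edge passes through (277,300), (497,300), (387,196).

```bash
python3 - <<'E'
from h import *
np.set_printoptions(precision=4,suppress=True)
d=np.load("w1.npz");W=(d["K"],d["R"],d["t"]);f=lambda p,z:ray(W,np.array(p)*.7-.15,z)[:2]
P=np.array([f(p,.041) for p in [(345,226),(455,226),(452,408),(352,410)]]);e=np.diff(np.vstack([P,P[:1]]),axis=0)
print(P.mean(0),np.linalg.norm(e,axis=1),np.arctan2(e[:,1],e[:,0]))
Q=np.array([f(p,.005) for p in [(277,300),(497,300),(387,196)]])
s=np.linalg.lstsq(np.c_[2*Q,np.ones(3)],(Q**2).sum(1),rcond=None)[0];print("round",s[:2],np.sqrt(s[2]+s[:2]@s[:2]))
t=np.array([.642,-.2816]);y=.486;R=np.array([[np.cos(y),np.sin(y)],[np.sin(y),-np.cos(y)]])
print("tool delta",R.T@(P.mean(0)-t))
E
```

```text
[ 0.6407 -0.2869] [0.0514 0.0923 0.0509 0.0933] [-1.0851 -2.6448  2.0771  0.5018]
round [ 0.635  -0.2818] 0.061102824587011655
tool delta [-0.0036  0.0041]
```

Request:
servo_tool(plan=[[-0.036, 0.041, 0, 0, 0, 0, 94], [-0.036, 0.041, 0.35, 0, 0, 0, 94], [-0.036, 0.041, 0.65, 0, 0, 0, 94], [-0.036, 0.041, 0.85, 0, 0, 0, 94], [-0.036, 0.041, 0.95, 0, 0, 0, 94], [-0.036, 0.041, 0.95, 0, 0, 0, 94], [-0.036, 0.041, 0.95, 0, 0, 0, 40], [-0.036, 0.041, 0.95, 0, 0, 0, 40], [-0.036, 0.041, 0.95, 0, 0, 0, 40], [-0.036, 0.041, 0.95, 0, 0, 0, 40], [-0.036, 0.041, 0.95, 0, 0, 0, 40], [-0.036, 0.041, 0.95, 0, 0, 0, 40]])

```text
time: 6.55
tool_pos: [0.6398, -0.288, 0.026]
ee_rot: [3.141, -0.0, 0.487]
wrist_force: [0.2, 0.3, -0.5]
width: 0.0574
finger_force: 1.1
```

Request:
servo_tool(plan=[[0, 0, 0, 0, 0, 0, 40], [0, 0, 0, 0, 0, 0, 40], [0, 0, 0, 0, 0, 0, 40], [0, 0, -0.3, 0, 0, 0, 40], [0, 0, -0.6, 0, 0, 0, 40], [0, 0, -0.6, 0, 0, 0, 40], [0, 0, -0.6, 0, 0, 0, 40]])

```text
time: 7.13
tool_pos: [0.641, -0.2887, 0.088]
ee_rot: [3.137, -0.003, 0.487]
wrist_force: [-0.9, 0.0, -2.1]
width: 0.0534
finger_force: 29.9
```

Request:
servo_tool(plan=[[0.45, -0.84, 0, 0, 0, 0, 40], [0.45, -0.84, 0, 0, 0, 0, 40], [0.45, -0.84, 0, 0, 0, 0, 40], [0.45, -0.84, 0, 0, 0, 0, 40]])

```text
time: 7.47
tool_pos: [0.6389, -0.1882, 0.0827]
ee_rot: [-3.137, 0.003, 0.492]
wrist_force: [0.4, -0.8, -1.5]
width: 0.0538
finger_force: 29.9
```

Request:
servo_tool(plan=[[0.45, -0.84, 0, 0, 0, 0, 40], [0.45, -0.84, 0, 0, 0, 0, 40], [0.45, -0.84, 0, 0, 0, 0, 40], [0.45, -0.84, 0, 0, 0, 0, 40], [0.45, -0.84, 0, 0, 0, 0, 40]])

```text
time: 7.88
tool_pos: [0.64, -0.0978, 0.0842]
ee_rot: [3.141, 0.002, 0.488]
wrist_force: [-0.3, -0.7, -1.2]
width: 0.0538
finger_force: 29.9
```

Request:
servo_tool(plan=[[0, 0, 0.3, 0, 0, 0, 40], [0, 0, 0.5, 0, 0, 0, 40], [0, 0, 0.6, 0, 0, 0, 40], [0, 0, 0.6, 0, 0, 0, 40], [0, 0, 0.6, 0, 0, 0, 40]])

```text
time: 8.3
tool_pos: [0.6404, -0.0994, 0.0251]
ee_rot: [3.141, 0.001, 0.485]
wrist_force: [0.1, -0.4, -0.8]
width: 0.0537
finger_force: 30.0
```

Released position noted: TCP (0.640, −0.099), yaw 0.487. I'll open, lift and go to the jar.

Request:
servo_tool(plan=[[0, 0, 0, 0, 0, 0, 94], [0, 0, 0, 0, 0, 0, 94], [0, 0, 0, 0, 0, 0, 94], [0, 0, 0, 0, 0, 0, 94], [0, 0, 0, 0, 0, 0, 94], [0, 0, 0, 0, 0, 0, 94], [0, 0, 0, 0, 0, 0, 94], [0, 0, -0.3, 0, 0, 0, 94], [0, 0, -0.6, 0, 0, 0, 94], [0, 0, -1, 0, 0, 0, 94], [0, 0, -1, 0, 0, 0, 94]])

```text
time: 9.22
tool_pos: [0.645, -0.0982, 0.1357]
ee_rot: [3.131, -0.012, 0.487]
wrist_force: [1.7, -0.2, 2.6]
width: 0.0939
finger_force: 0.0
```

Request:
servo_tool(plan=[[0, 0, -0.4, 0, 0, 0.31, 94], [0, 0, -0.4, 0, 0, 0.31, 94], [0, 0, -0.4, 0, 0, 0.31, 94], [0, 0, -0.4, 0, 0, 0.31, 94], [0, 0, -0.4, 0, 0, 0.31, 94]])

```text
time: 9.63
tool_pos: [0.6406, -0.0972, 0.1659]
ee_rot: [3.141, -0.001, -0.001]
wrist_force: [-1.0, 0.2, 0.3]
width: 0.0937
finger_force: 0.0
```

Request:
servo_tool(plan=[[0, -0.98, 0, 0, 0, 0, 94], [0, -0.98, 0, 0, 0, 0, 94], [0, -0.98, 0, 0, 0, 0, 94], [0, -0.98, 0, 0, 0, 0, 94]])

```text
time: 9.97
tool_pos: [0.6402, 0.0046, 0.1654]
ee_rot: [-3.141, 0.0, 0.008]
wrist_force: [0.1, -1.4, 0.4]
width: 0.0939
finger_force: 0.0
```

Request:
servo_tool(plan=[[0, -0.98, 0, 0, 0, 0, 94], [0, -0.98, 0, 0, 0, 0, 94], [0, -0.98, 0, 0, 0, 0, 94], [0, -0.98, 0, 0, 0, 0, 94], [0, -0.98, 0, 0, 0, 0, 94], [0, -0.98, 0, 0, 0, 0, 94]])

```text
time: 10.47
tool_pos: [0.6406, 0.0969, 0.1653]
ee_rot: [3.14, 0.0, -0.001]
wrist_force: [0.1, -0.5, -0.2]
width: 0.0937
finger_force: 0.0
```

```bash
python3 - <<'E'
from bench import robot
from h import *
np.set_printoptions(precision=4,suppress=True)
o=robot.get_obs(); W=cam(robot,"wrist"); im=robot.snapshot("wrist"); np.savez("w2.npz",K=W[0],R=W[1],t=W[2],im=im)
cv2.imwrite("pics/w2.png",cv2.resize(im[:,:,::-1],(800,600),interpolation=cv2.INTER_CUBIC))
print(o["tool_pos"],o["ee_rot"],o["joint_positions"],o["time"],o["width"])
m=(im.min(2)>150).astype(np.uint8);k,l,st,c=cv2.connectedComponentsWithStats(m)
for i in range(1,k):
    if st[i,4]>800: print(st[i],c[i],ray(W,c[i],.087)[:2])
E
```

```text
[0.6406 0.0969 0.1653] [ 3.14    0.     -0.0006] [ 0.0634  0.3217  1.2071 -0.0015  1.613   1.6347] 10.4667 0.09374730968609081
[ 420  119  140  144 8205] [473.9775 182.1068] [ 0.6678 -0.036 ]
[ 234  185   76   74 4453] [271.4579 221.6852] [0.6405 0.0994]
[ 498  203   62   61 2258] [529.8707 233.5952] [ 0.6317 -0.0793]
```

View pics/w2.png

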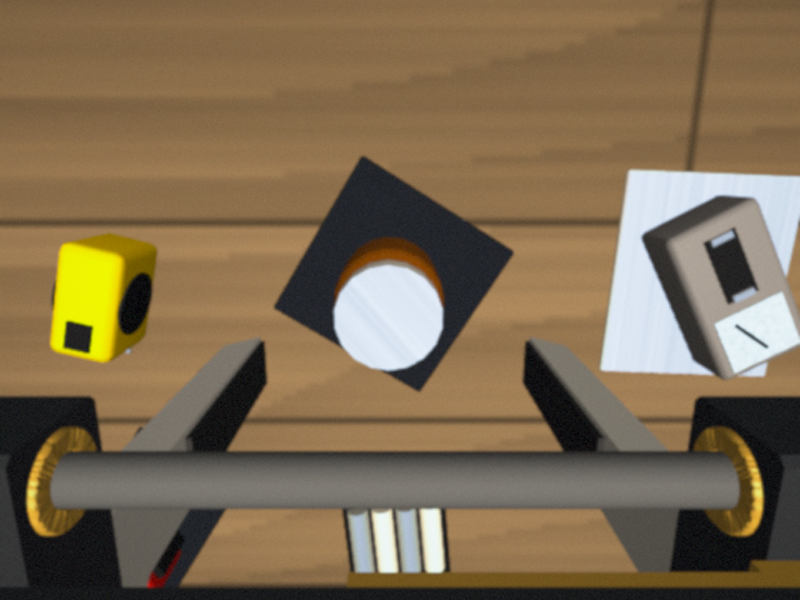

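The jar's lid is centred at (388,315) between the fingers, at world (0.6405, 0.0994). The square mat's corners are (363,156), (513,252), (419,390), (275,306). I'll descend and grip.

Request:
servo_tool(plan=[[0, -0.025, 0.3, 0, 0, 0, 94], [0, -0.025, 0.6, 0, 0, 0, 94], [0, -0.025, 0.9, 0, 0, 0, 94], [0, -0.025, 0.9, 0, 0, 0, 94]])

```text
time: 10.85
tool_pos: [0.6359, 0.0988, 0.0676]
ee_rot: [3.14, 0.014, -0.002]
wrist_force: [-1.2, -0.3, -1.3]
width: 0.094
finger_force: 0.0
```

Request:
servo_tool(plan=[[0, 0, 0.3, 0, 0, 0, 94], [0, 0, 0.3, 0, 0, 0, 94], [0, 0, 0.3, 0, 0, 0, 45], [0, 0, 0.3, 0, 0, 0, 45], [0, 0, 0.3, 0, 0, 0, 45], [0, 0, 0.3, 0, 0, 0, 45], [0, 0, 0.3, 0, 0, 0, 45], [0, 0, 0.3, 0, 0, 0, 45], [0, 0, 0.3, 0, 0, 0, 45], [0, 0, 0.3, 0, 0, 0, 45]])

```text
time: 11.68
tool_pos: [0.6412, 0.1009, 0.047]
ee_rot: [3.141, -0.002, 0.0]
wrist_force: [-0.6, -0.3, 5.9]
width: 0.0593
finger_force: 30.0
```

```bash
python3 - <<'E'
from h import *
d=np.load("w2.npz");W=(d["K"],d["R"],d["t"]);f=lambda p,z:ray(W,np.array(p)*.7-.15,z)[:2]
P=np.array([f(p,.005) for p in [(363,156),(513,252),(419,390),(275,306)]]);e=np.diff(np.vstack([P,P[:1]]),axis=0)
print(P.mean(0),np.linalg.norm(e,axis=1),np.arctan2(e[:,1],e[:,0]))
E
```

```text
[0.64159156 0.09732734] [0.10932147 0.10913798 0.10930977 0.1090701 ] [-2.12935199  2.58460939  1.01161946 -0.55687488]
```

Request:
servo_tool(plan=[[0, 0, -0.2, 0, 0, 0, 45], [0, 0, -0.5, 0, 0, 0, 45], [0, 0, -0.8, 0, 0, 0, 45], [0, 0, -0.9, 0, 0, 0, 45], [0, 0, -0.9, 0, 0, 0, 45]])

```text
time: 12.1
tool_pos: [0.6422, 0.1017, 0.1387]
ee_rot: [-3.141, -0.006, 0.0]
wrist_force: [0.9, 0.0, -1.5]
width: 0.0596
finger_force: 30.0
```

Request:
servo_tool(plan=[[-0.015, 0.25, 0, 0, 0, 0, 45], [-0.015, 0.5, 0, 0, 0, 0, 45], [-0.015, 0.75, 0, 0, 0, 0, 45], [-0.015, 0.95, 0, 0, 0, 0, 45]])

```text
time: 12.43
tool_pos: [0.6372, 0.005, 0.1316]
ee_rot: [3.142, 0.006, -0.0]
wrist_force: [0.4, -0.2, -2.9]
width: 0.0593
finger_force: 30.0
```

Request:
servo_tool(plan=[[-0.015, 0.25, 0, 0, 0, 0, 45], [-0.015, 0.5, 0, 0, 0, 0, 45], [-0.015, 0.75, 0, 0, 0, 0, 45], [-0.015, 0.95, 0, 0, 0, 0, 45]])

```text
time: 12.77
tool_pos: [0.6357, -0.0902, 0.1315]
ee_rot: [-3.141, 0.006, -0.001]
wrist_force: [0.4, 0.1, -3.7]
width: 0.0595
finger_force: 30.0
```

Request:
servo_tool(plan=[[-0.015, 0.25, 0, 0, 0, 0, 45], [-0.015, 0.5, 0, 0, 0, 0, 45], [-0.015, 0.75, 0, 0, 0, 0, 45], [-0.015, 0.95, 0, 0, 0, 0, 45]])

```text
time: 13.1
tool_pos: [0.6343, -0.185, 0.1314]
ee_rot: [-3.14, 0.006, -0.001]
wrist_force: [-0.3, -0.1, -1.7]
width: 0.0597
finger_force: 30.0
```

Request:
servo_tool(plan=[[-0.015, 0.25, 0, 0, 0, 0, 45], [-0.015, 0.5, 0, 0, 0, 0, 45], [-0.015, 0.75, 0, 0, 0, 0, 45], [-0.015, 0.95, 0, 0, 0, 0, 45], [-0.015, 0.95, 0, 0, 0, 0, 45], [-0.015, 0.95, 0, 0, 0, 0, 45], [-0.015, 0.95, 0, 0, 0, 0, 45]])

```text
time: 13.68
tool_pos: [0.6337, -0.2776, 0.1327]
ee_rot: [-3.139, 0.004, 0.0]
wrist_force: [-0.0, 1.0, -3.0]
width: 0.0595
finger_force: 30.0
```

```bash
python3 - <<'E'
from bench import robot
from h import *
np.set_printoptions(precision=4,suppress=True)
o=robot.get_obs(); W=cam(robot,"wrist"); im=robot.snapshot("wrist"); np.savez("w3.npz",K=W[0],R=W[1],t=W[2],im=im)
cv2.imwrite("pics/w3.png",cv2.resize(im[:,:,::-1],(800,600),interpolation=cv2.INTER_CUBIC))
print(o["tool_pos"],o["ee_rot"],o["joint_positions"],o["time"],o["width"])
E
```

```text
[ 0.6337 -0.2776  0.1327] [-3.1387  0.0036  0.0004] [-0.4952  0.4363  1.1196  0.0008  1.5902  1.0752] 13.6833 0.05954275113750753
```

View pics/w3.png

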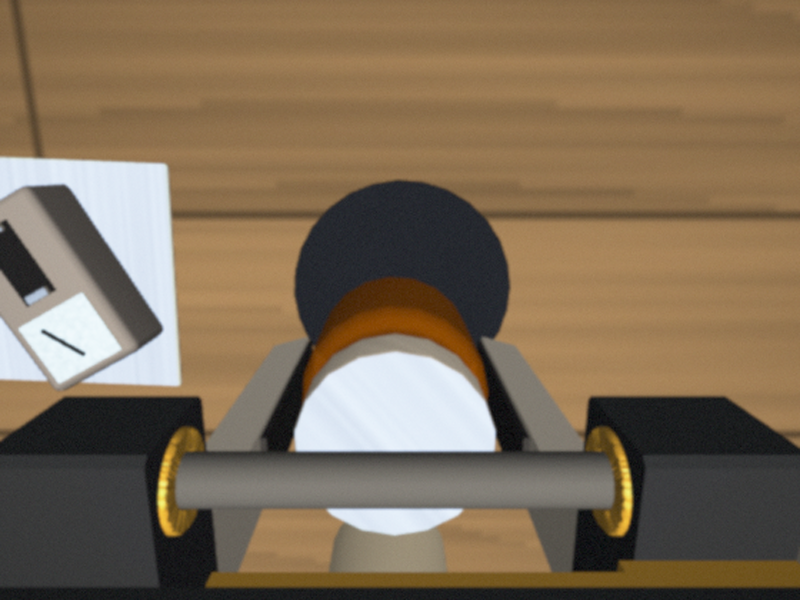

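The jar is held over the round mat. The mat's edge is at left 295, right 509 and top 180.

```bash
python3 - <<'E'
from h import *
d=np.load("w3.npz");W=(d["K"],d["R"],d["t"]);f=lambda p,z:ray(W,np.array(p)*.7-.15,z)[:2]
Q=np.array([f(p,.005) for p in [(295,280),(509,280),(402,180),(325,206),(480,206)]])
s=np.linalg.lstsq(np.c_[2*Q,np.ones(5)],(Q**2).sum(1),rcond=None)[0];print("round",s[:2],np.sqrt(s[2]+s[:2]@s[:2]))
print(f((402,180),.005)-[.062,0])
E
```

```text
round [ 0.63667245 -0.28203215] 0.06116932027502482
[ 0.63412437 -0.28180285]
```

Request:
servo_tool(plan=[[0.023, 0.044, 0, 0, 0, 0, 45], [0.023, 0.044, 0.3, 0, 0, 0, 45], [0.023, 0.044, 0.55, 0, 0, 0, 45], [0.023, 0.044, 0.7, 0, 0, 0, 45], [0.023, 0.044, 0.8, 0, 0, 0, 45], [0.023, 0.044, 0.85, 0, 0, 0, 45], [0.023, 0.044, 0.85, 0, 0, 0, 45], [0.023, 0.044, 0.85, 0, 0, 0, 45]])

```text
time: 14.4
tool_pos: [0.6375, -0.2832, 0.0516]
ee_rot: [3.141, -0.002, 0.001]
wrist_force: [-0.6, -0.7, -2.6]
width: 0.0593
finger_force: 30.0
```

Request:
servo_tool(plan=[[-0.012, -0.01, 0.02, 0, 0, 0, 45], [-0.012, -0.01, 0.04, 0, 0, 0, 45], [-0.012, -0.01, 0.045, 0, 0, 0, 45], [-0.012, -0.01, 0.045, 0, 0, 0, 45], [-0.012, -0.01, 0.045, 0, 0, 0, 45]])

```text
time: 14.82
tool_pos: [0.636, -0.2824, 0.047]
ee_rot: [3.141, -0.001, 0.0]
wrist_force: [-0.2, 0.8, -0.4]
width: 0.0589
finger_force: 30.0
```

Request:
servo_tool(plan=[[0, 0, 0, 0, 0, 0, 94], [0, 0, 0, 0, 0, 0, 94], [0, 0, 0, 0, 0, 0, 94], [0, 0, 0, 0, 0, 0, 94], [0, 0, 0, 0, 0, 0, 94], [0, 0, 0, 0, 0, 0, 94], [0, 0, 0, 0, 0, 0, 94], [0, 0, -0.3, 0, 0, 0, 94], [0, 0, -0.6, 0, 0, 0, 94], [0, 0, -1, 0, 0, 0, 94], [0, 0, -1, 0, 0, 0, 94], [0, 0, -1, 0, 0, 0, 94]])

```text
time: 15.82
tool_pos: [0.6376, -0.2832, 0.1508]
ee_rot: [3.137, -0.008, 0.0]
wrist_force: [-0.6, -0.4, -0.6]
width: 0.0941
finger_force: 0.0
```

Request:
servo_tool(plan=[[-0.3, -0.93, -0.2, 0, 0, 0, 94], [-0.3, -0.93, -0.2, 0, 0, 0, 94], [-0.3, -0.93, -0.2, 0, 0, 0, 94], [-0.3, -0.93, -0.2, 0, 0, 0, 94]])

```text
time: 16.15
tool_pos: [0.6049, -0.1856, 0.166]
ee_rot: [-3.14, 0.0, 0.004]
wrist_force: [0.9, 0.5, 0.4]
width: 0.0937
finger_force: 0.0
```

Request:
servo_tool(plan=[[-0.3, -0.93, 0, 0, 0, 0, 94], [-0.3, -0.93, 0, 0, 0, 0, 94], [-0.3, -0.93, 0, 0, 0, 0, 94]])

```text
time: 16.4
tool_pos: [0.574, -0.093, 0.1645]
ee_rot: [-3.139, 0.003, 0.002]
wrist_force: [-0.1, 0.6, 0.2]
width: 0.094
finger_force: 0.0
```

Request:
servo_tool(plan=[[-0.3, -0.93, 0, 0, 0, 0, 94], [-0.3, -0.93, 0, 0, 0, 0, 94], [-0.3, -0.93, 0, 0, 0, 0, 94]])

```text
time: 16.65
tool_pos: [0.5442, -0.0001, 0.165]
ee_rot: [-3.14, 0.002, 0.003]
wrist_force: [-0.4, 0.1, -0.3]
width: 0.094
finger_force: 0.0
```

Request:
servo_tool(plan=[[-0.3, -0.93, 0, 0, 0, 0, 94], [-0.3, -0.93, 0, 0, 0, 0, 94], [-0.3, -0.93, 0, 0, 0, 0, 94]])

```text
time: 16.9
tool_pos: [0.5144, 0.0927, 0.1652]
ee_rot: [-3.14, 0.001, 0.003]
wrist_force: [-0.2, -0.2, 0.3]
width: 0.0942
finger_force: 0.0
```

Request:
servo_tool(plan=[[-0.3, -0.93, 0, 0, 0, 0, 94], [-0.3, -0.93, 0, 0, 0, 0, 94], [-0.3, -0.93, 0, 0, 0, 0, 94]])

```text
time: 17.15
tool_pos: [0.4846, 0.1858, 0.1652]
ee_rot: [-3.141, 0.001, 0.003]
wrist_force: [-1.0, -0.3, 0.2]
width: 0.094
finger_force: 0.0
```

Request:
servo_tool(plan=[[-0.3, -0.93, 0, 0, 0, 0, 94], [-0.3, -0.93, 0, 0, 0, 0, 94], [-0.3, -0.93, 0, 0, 0, 0, 94], [-0.3, -0.93, 0, 0, 0, 0, 94], [-0.3, -0.93, 0, 0, 0, 0, 94], [-0.3, -0.93, 0, 0, 0, 0, 94]])

```text
time: 17.65
tool_pos: [0.4563, 0.2745, 0.1653]
ee_rot: [3.14, 0.0, -0.001]
wrist_force: [0.2, -0.4, -0.1]
width: 0.094
finger_force: 0.0
```

```bash
python3 - <<'E'
from bench import robot
from h import *
np.set_printoptions(precision=4,suppress=True)
o=robot.get_obs(); W=cam(robot,"wrist"); im=robot.snapshot("wrist"); np.savez("w4.npz",K=W[0],R=W[1],t=W[2],im=im)
cv2.imwrite("pics/w4.png",cv2.resize(im[:,:,::-1],(800,600),interpolation=cv2.INTER_CUBIC))
print(o["tool_pos"],o["ee_rot"],o["joint_positions"],o["time"],o["width"])
E
```

```text
[0.4563 0.2745 0.1653] [ 3.14    0.0002 -0.001 ] [ 0.436   0.0674  1.5053 -0.0014  1.5698  2.0078] 17.65 0.09400897223886419
```

View pics/w4.png

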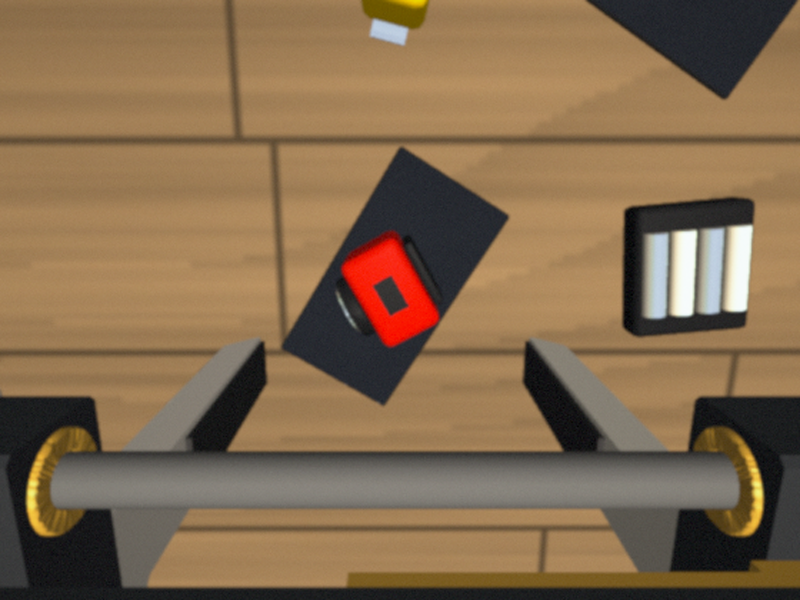

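The headlamp's red top has corners (342,266), (392,232), (439,320), (392,348), with its 56 mm width along the long edge. The long mat's corners are (402,148), (508,216), (383,404), (283,348).

```bash
python3 - <<'E'
from h import *
np.set_printoptions(precision=4,suppress=True)
d=np.load("w4.npz");W=(d["K"],d["R"],d["t"]);im=d["im"];f=lambda p,z:ray(W,np.array(p)*.7-.15,z)[:2]
for n,z,px in [("lamp",.049,[(342,266),(392,232),(439,320),(392,348)]),("long",.005,[(402,148),(508,216),(383,404),(283,348)])]:
    P=np.array([f(p,z) for p in px]);e=np.diff(np.vstack([P,P[:1]]),axis=0)
    print(n,P.mean(0),np.linalg.norm(e,axis=1),np.arctan2(e[:,1],e[:,0]))
m=((im[...,0]>120)&(im[...,1]<60)).astype(np.uint8); m=cv2.morphologyEx(m,cv2.MORPH_CLOSE,np.ones((25,25)))
q=np.argwhere(m)[:,::-1]; w=np.array([ray(W,p,.049)[:2] for p in q],np.float32); print(cv2.minAreaRect(w), w.mean(0))
E
```

```text
lamp [0.4592 0.2754] [0.0328 0.0554 0.0309 0.0542] [-0.9756 -2.653   2.13    0.5217]
long [0.4544 0.2753] [0.0766 0.1471 0.0761 0.1474] [-2.1242  2.5864  1.0216 -0.5523]
((0.4592512249946594, 0.276197612285614), (0.05637648329138756, 0.03573336824774742), 28.461008071899414) [0.4597 0.2763]
```

Request:
servo_tool(plan=[[0.027, -0.015, 0.3, 0, 0, -0.66, 94], [0.027, -0.015, 0.3, 0, 0, -0.66, 94], [0.027, -0.015, 0.3, 0, 0, -0.66, 94], [0.027, -0.015, 0.3, 0, 0, -0.66, 94], [0.027, -0.015, 0.3, 0, 0, -0.66, 94], [0.027, -0.015, 0.3, 0, 0, -0.66, 94], [0.027, -0.015, 0.3, 0, 0, -0.66, 94], [0.027, -0.015, 0.3, 0, 0, -0.66, 94], [0.027, -0.015, 0.3, 0, 0, -0.66, 94], [0.027, -0.015, 0.3, 0, 0, -0.66, 94]])

```text
time: 18.53
tool_pos: [0.4591, 0.2757, 0.1359]
ee_rot: [3.141, 0.0, 1.035]
wrist_force: [0.2, 0.1, -1.0]
width: 0.0937
finger_force: 0.0
```

Request:
servo_tool(plan=[[0, 0, 0, 0, 0, -0.66, 94], [0, 0, 0, 0, 0, -0.66, 94], [0, 0, 0, 0, 0, -0.66, 94], [0, 0, 0, 0, 0, -0.66, 94], [0, 0, 0, 0, 0, -0.66, 94], [0, 0, 0, 0, 0, -0.66, 94], [0, 0, 0, 0, 0, -0.66, 94], [0, 0, 0, 0, 0, -0.66, 94], [0, 0, 0, 0, 0, -0.66, 94], [0, 0, 0, 0, 0, -0.66, 94]])

```text
time: 19.37
tool_pos: [0.4588, 0.2762, 0.1359]
ee_rot: [-3.142, 0.001, 2.071]
wrist_force: [-1.1, 0.0, -1.0]
width: 0.0939
finger_force: 0.0
```

```bash
python3 - <<'E'
from bench import robot
from h import *
np.set_printoptions(precision=4,suppress=True)
o=robot.get_obs(); W=cam(robot,"wrist"); im=robot.snapshot("wrist")
cv2.imwrite("pics/w5.png",im[:,:,::-1])
print(o["tool_pos"],o["ee_rot"],o["joint_positions"],o["time"],o["width"])
m=((im[...,0]>120)&(im[...,1]<60)).astype(np.uint8); m=cv2.morphologyEx(m,cv2.MORPH_CLOSE,np.ones((35,35)))
q=np.argwhere(m)[:,::-1]; w=np.array([ray(W,p,.049)[:2] for p in q],np.float32); print(cv2.minAreaRect(w), w.mean(0))
E
```

```text
[0.4588 0.2762 0.1359] [-3.1416  0.0005  2.0712] [ 0.4363  0.0884  1.5421 -0.0005  1.5112 -0.064 ] 19.3667 0.09388677680127576
((0.45720648765563965, 0.2771509885787964), (0.055071160197257996, 0.0350489467382431), 28.673229217529297) [0.4572 0.2774]
```

View pics/w5.png

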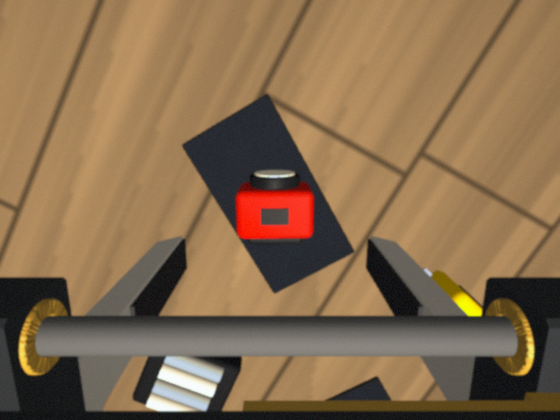

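The headlamp at (275,210) is square between the jaws, and its position agrees to about 2 mm. I'll grip it.

Request:
servo_tool(plan=[[0.01, 0, 0.3, 0, 0, 0, 94], [0.01, 0, 0.6, 0, 0, 0, 94], [0.01, 0, 0.8, 0, 0, 0, 94], [0.01, 0, 0.95, 0, 0, 0, 94], [0.01, 0, 1, 0, 0, 0, 94], [0.01, 0, 1, 0, 0, 0, 94]])

```text
time: 19.92
tool_pos: [0.4568, 0.2772, 0.0343]
ee_rot: [-3.138, -0.0, 2.072]
wrist_force: [-0.6, 0.0, 0.3]
width: 0.094
finger_force: 0.0
```

Request:
servo_tool(plan=[[0, 0, 0.07, 0, 0, 0, 94], [0, 0, 0.07, 0, 0, 0, 40], [0, 0, 0.07, 0, 0, 0, 40], [0, 0, 0.07, 0, 0, 0, 40], [0, 0, 0.07, 0, 0, 0, 40], [0, 0, 0.07, 0, 0, 0, 40], [0, 0, 0.07, 0, 0, 0, 40], [0, 0, 0.07, 0, 0, 0, 40], [0, 0, 0.07, 0, 0, 0, 40], [0, 0, 0.07, 0, 0, 0, 40]])

```text
time: 20.75
tool_pos: [0.4578, 0.2783, 0.0293]
ee_rot: [3.141, 0.0, 2.074]
wrist_force: [-1.0, -0.0, 2.0]
width: 0.0559
finger_force: 30.0
```

Request:
servo_tool(plan=[[0, 0, -0.3, 0, 0, 0, 40], [0, 0, -0.7, 0, 0, 0, 40], [0, 0, -0.9, 0, 0, 0, 40], [0, 0, -0.9, 0, 0, 0, 40], [0, 0, -0.9, 0, 0, 0, 40]])

```text
time: 21.17
tool_pos: [0.4584, 0.2785, 0.1198]
ee_rot: [3.139, 0.0, 2.074]
wrist_force: [-0.0, 0.1, -1.4]
width: 0.0562
finger_force: 30.0
```

Request:
servo_tool(plan=[[-0.82, 0.245, 0, 0, 0, 0, 40], [-0.82, 0.245, 0, 0, 0, 0, 40], [-0.82, 0.245, 0, 0, 0, 0, 40], [-0.82, 0.245, 0, 0, 0, 0, 40]])

```text
time: 21.5
tool_pos: [0.5183, 0.2161, 0.1156]
ee_rot: [-3.136, -0.001, 2.07]
wrist_force: [-0.6, 0.8, -1.6]
width: 0.0558
finger_force: 30.0
```

Request:
servo_tool(plan=[[-0.82, 0.245, 0, 0, 0, 0, 40], [-0.82, 0.245, 0, 0, 0, 0, 40], [-0.82, 0.245, 0, 0, 0, 0, 40], [-0.82, 0.245, 0, 0, 0, 0, 40]])

```text
time: 21.83
tool_pos: [0.5791, 0.1573, 0.1165]
ee_rot: [-3.138, -0.002, 2.071]
wrist_force: [-0.7, -0.4, -1.2]
width: 0.0559
finger_force: 30.0
```

Request:
servo_tool(plan=[[-0.82, 0.245, 0, 0, 0, 0, 40], [-0.82, 0.245, 0, 0, 0, 0, 40], [-0.82, 0.245, 0, 0, 0, 0, 40], [-0.82, 0.245, 0, 0, 0, 0, 40], [-0.82, 0.245, 0, 0, 0, 0, 40], [-0.82, 0.245, 0, 0, 0, 0, 40]])

```text
time: 22.33
tool_pos: [0.6391, 0.1001, 0.1185]
ee_rot: [-3.14, -0.002, 2.076]
wrist_force: [0.2, 0.4, -0.5]
width: 0.0562
finger_force: 30.0
```

Request:
servo_tool(plan=[[-0.035, 0.006, 0.2, 0, 0, 0, 40], [-0.035, 0.006, 0.5, 0, 0, 0, 40], [-0.035, 0.006, 0.7, 0, 0, 0, 40], [-0.035, 0.006, 0.8, 0, 0, 0, 40], [-0.035, 0.006, 0.84, 0, 0, 0, 40], [-0.035, 0.006, 0.84, 0, 0, 0, 40], [-0.035, 0.006, 0.84, 0, 0, 0, 40]])

```text
time: 22.92
tool_pos: [0.6435, 0.096, 0.0364]
ee_rot: [3.14, 0.001, 2.074]
wrist_force: [0.6, 1.2, -0.9]
width: 0.0556
finger_force: 30.0
```

Request:
servo_tool(plan=[[0.02, -0.012, 0.03, 0, 0, 0, 40], [0.02, -0.012, 0.06, 0, 0, 0, 40], [0.02, -0.012, 0.066, 0, 0, 0, 40], [0.02, -0.012, 0.066, 0, 0, 0, 40], [0.02, -0.012, 0.066, 0, 0, 0, 40]])

```text
time: 23.33
tool_pos: [0.6414, 0.0966, 0.0293]
ee_rot: [3.14, 0.0, 2.074]
wrist_force: [-0.4, 1.4, 1.5]
width: 0.0558
finger_force: 30.0
```

Request:
servo_tool(plan=[[0, 0, 0, 0, 0, 0, 94], [0, 0, 0, 0, 0, 0, 94], [0, 0, 0, 0, 0, 0, 94], [0, 0, 0, 0, 0, 0, 94], [0, 0, 0, 0, 0, 0, 94], [0, 0, 0, 0, 0, 0, 94], [0, 0, 0, 0, 0, 0, 94], [0, 0, -0.3, 0, 0, 0, 94], [0, 0, -0.6, 0, 0, 0, 94], [0, 0, -1, 0, 0, 0, 94], [0, 0, -1, 0, 0, 0, 94], [0, 0, -1, 0, 0, 0, 94]])

```text
time: 24.33
tool_pos: [0.6431, 0.0966, 0.1327]
ee_rot: [3.134, 0.004, 2.074]
wrist_force: [-0.9, 0.5, -1.2]
width: 0.0939
finger_force: 0.0
```

Request:
servo_tool(plan=[[-0.857, -0.475, 0, 0, 0, 0, 94], [-0.857, -0.475, 0, 0, 0, 0, 94], [-0.857, -0.475, 0, 0, 0, 0, 94], [-0.857, -0.475, 0, 0, 0, 0, 94]])

```text
time: 24.67
tool_pos: [0.6395, -0.0052, 0.1262]
ee_rot: [-3.138, -0.001, 2.069]
wrist_force: [0.2, 0.8, 0.5]
width: 0.0939
finger_force: 0.0
```

Request:
servo_tool(plan=[[-0.857, -0.475, 0, 0, 0, 0, 94], [-0.857, -0.475, 0, 0, 0, 0, 94], [-0.857, -0.475, 0, 0, 0, 0, 94], [-0.857, -0.475, 0, 0, 0, 0, 94]])

```text
time: 25.0
tool_pos: [0.6396, -0.1019, 0.1268]
ee_rot: [-3.14, -0.001, 2.07]
wrist_force: [0.4, 0.5, -0.2]
width: 0.0938
finger_force: 0.0
```

Request:
servo_tool(plan=[[0, 0, 0, 0, 0, 0.505, 94], [0, 0, 0, 0, 0, 0.505, 94], [0, 0, 0, 0, 0, 0.505, 94], [0, 0, 0, 0, 0, 0.505, 94], [0, 0, 0, 0, 0, 0.505, 94], [0, 0, 0, 0, 0, 0.505, 94], [0, 0, 0, 0, 0, 0.505, 94], [0, 0, 0, 0, 0, 0.505, 94]])

```text
time: 25.67
tool_pos: [0.6401, -0.0966, 0.1276]
ee_rot: [-3.14, -0.001, 1.282]
wrist_force: [0.0, 0.1, 0.1]
width: 0.0941
finger_force: 0.0
```

Request:
servo_tool(plan=[[0, 0, 0, 0, 0, 0.505, 94], [0, 0, 0, 0, 0, 0.505, 94], [0, 0, 0, 0, 0, 0.505, 94], [0, 0, 0, 0, 0, 0.505, 94], [0, 0, 0, 0, 0, 0.505, 94], [0, 0, 0, 0, 0, 0.505, 94], [0, 0, 0, 0, 0, 0.505, 94], [0, 0, 0, 0, 0, 0.505, 94], [0, 0, 0, 0, 0, 0.505, 94]])

```text
time: 26.42
tool_pos: [0.6402, -0.098, 0.1279]
ee_rot: [-3.141, 0.0, 0.491]
wrist_force: [-0.0, 1.0, 2.0]
width: 0.094
finger_force: 0.0
```

```bash
python3 - <<'E'
from bench import robot
from h import *
np.set_printoptions(precision=4,suppress=True)
o=robot.get_obs(); W=cam(robot,"wrist"); im=robot.snapshot("wrist"); np.savez("w6.npz",K=W[0],R=W[1],t=W[2],im=im)
cv2.imwrite("pics/w6.png",cv2.resize(im[:,:,::-1],(800,600),interpolation=cv2.INTER_CUBIC))
print(o["tool_pos"],o["ee_rot"],o["joint_positions"],o["time"],o["width"])
E
```

```text
[ 0.6402 -0.098   0.1279] [-3.1405  0.0002  0.4908] [-0.2398  0.3374  1.2615  0.0007  1.5435  0.8403] 26.4167 0.09397265679944072
```

View pics/w6.png

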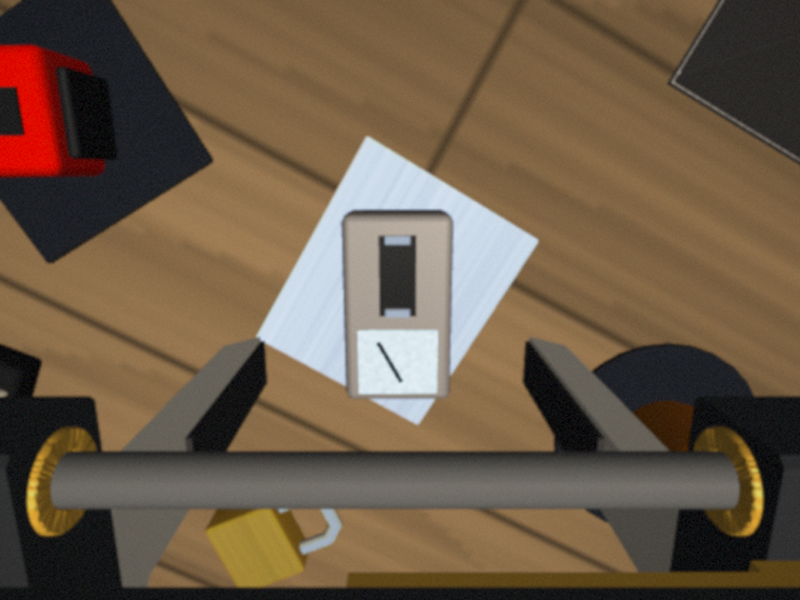

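The tester is square between the jaws, with corners (343,214), (453,214), (449,396), (348,397). The headlamp stands upright on the square mat.

```bash
python3 - <<'E'
from h import *
np.set_printoptions(precision=4,suppress=True)
d=np.load("w6.npz");W=(d["K"],d["R"],d["t"]);f=lambda p,z:ray(W,np.array(p)*.7-.15,z)[:2]
P=np.array([f(p,.041) for p in [(343,214),(453,214),(449,396),(348,397)]]);e=np.diff(np.vstack([P,P[:1]]),axis=0)
print(P.mean(0),np.linalg.norm(e,axis=1),np.arctan2(e[:,1],e[:,0]))
y=.491;R=np.array([[np.cos(y),np.sin(y)],[np.sin(y),-np.cos(y)]]);print(R.T@(P.mean(0)-[.6402,-.098]))
E
```

```text
[ 0.6423 -0.0996] [0.0521 0.0931 0.0521 0.0937] [-1.0802 -2.6465  2.0725  0.4946]
[0.001  0.0024]
```

Request:
servo_tool(plan=[[0.01, 0.024, 0.3, 0, 0, 0, 94], [0.01, 0.024, 0.6, 0, 0, 0, 94], [0.01, 0.024, 0.8, 0, 0, 0, 94], [0.01, 0.024, 0.95, 0, 0, 0, 94], [0.01, 0.024, 1, 0, 0, 0, 94], [0.01, 0.024, 1, 0, 0, 0, 94], [0.01, 0.024, 1, 0, 0, 0, 94]])

```text
time: 27.05
tool_pos: [0.6427, -0.101, 0.029]
ee_rot: [3.141, -0.001, 0.488]
wrist_force: [-0.0, -0.8, 1.0]
width: 0.0945
finger_force: 0.0
```

Request:
servo_tool(plan=[[0, 0, 0, 0, 0, 0, 40], [0, 0, 0, 0, 0, 0, 40], [0, 0, 0, 0, 0, 0, 40], [0, 0, 0, 0, 0, 0, 40], [0, 0, 0, 0, 0, 0, 40], [0, 0, 0, 0, 0, 0, 40], [0, 0, 0, 0, 0, 0, 40], [0, 0, 0, 0, 0, 0, 40], [0, 0, 0, 0, 0, 0, 40], [0, 0, 0, 0, 0, 0, 40]])

```text
time: 27.88
tool_pos: [0.6422, -0.1009, 0.0286]
ee_rot: [-3.141, -0.0, 0.487]
wrist_force: [-1.0, 1.2, 2.7]
width: 0.0538
finger_force: 30.0
```

Request:
servo_tool(plan=[[0, 0, -0.3, 0, 0, 0, 40], [0, 0, -0.7, 0, 0, 0, 40], [0, 0, -0.9, 0, 0, 0, 40], [0, 0, -0.9, 0, 0, 0, 40], [0, 0, -0.9, 0, 0, 0, 40]])

```text
time: 28.3
tool_pos: [0.643, -0.1016, 0.1194]
ee_rot: [3.139, -0.002, 0.487]
wrist_force: [0.2, -0.2, -1.6]
width: 0.0537
finger_force: 30.0
```

Request:
servo_tool(plan=[[0, 0, 0, 0, 0, -0.667, 40], [0, 0, 0, 0, 0, -0.667, 40], [0, 0, 0, 0, 0, -0.667, 40], [0, 0, 0, 0, 0, -0.667, 40], [0, 0, 0, 0, 0, -0.667, 40], [0, 0, 0, 0, 0, -0.667, 40], [0, 0, 0, 0, 0, -0.667, 40], [0, 0, 0, 0, 0, -0.667, 40], [0, 0, 0, 0, 0, -0.667, 40], [0, 0, 0, 0, 0, -0.667, 40]])

```text
time: 29.13
tool_pos: [0.6404, -0.1009, 0.1144]
ee_rot: [-3.135, -0.001, 1.535]
wrist_force: [-1.3, 1.1, -1.6]
width: 0.054
finger_force: 30.0
```

Request:
servo_tool(plan=[[0, 0, 0, 0, 0, -0.667, 40], [0, 0, 0, 0, 0, -0.667, 40], [0, 0, 0, 0, 0, -0.667, 40], [0, 0, 0, 0, 0, -0.667, 40], [0, 0, 0, 0, 0, -0.667, 40], [0, 0, 0, 0, 0, -0.667, 40], [0, 0, 0, 0, 0, -0.667, 40], [0, 0, 0, 0, 0, -0.667, 40], [0, 0, 0, 0, 0, -0.667, 40], [0, 0, 0, 0, 0, -0.667, 40]])

```text
time: 29.97
tool_pos: [0.6411, -0.101, 0.1157]
ee_rot: [-3.14, -0.004, 2.582]
wrist_force: [0.4, -0.3, -1.4]
width: 0.0536
finger_force: 30.0
```

Request:
servo_tool(plan=[[0.895, 0.545, 0, 0, 0, 0, 40], [0.895, 0.545, 0, 0, 0, 0, 40], [0.895, 0.545, 0, 0, 0, 0, 40], [0.895, 0.545, 0, 0, 0, 0, 40]])

```text
time: 30.3
tool_pos: [0.5925, -0.0033, 0.1168]
ee_rot: [-3.141, -0.005, 2.584]
wrist_force: [-0.2, -0.2, -1.8]
width: 0.0537
finger_force: 30.0
```

Request:
servo_tool(plan=[[0.895, 0.545, 0, 0, 0, 0, 40], [0.895, 0.545, 0, 0, 0, 0, 40], [0.895, 0.545, 0, 0, 0, 0, 40], [0.895, 0.545, 0, 0, 0, 0, 40]])

```text
time: 30.63
tool_pos: [0.546, 0.0894, 0.1172]
ee_rot: [-3.141, -0.003, 2.585]
wrist_force: [0.8, -0.6, -2.1]
width: 0.0538
finger_force: 30.0
```

Request:
servo_tool(plan=[[0.895, 0.545, 0, 0, 0, 0, 40], [0.895, 0.545, 0, 0, 0, 0, 40], [0.895, 0.545, 0, 0, 0, 0, 40], [0.895, 0.545, 0, 0, 0, 0, 40]])

```text
time: 30.97
tool_pos: [0.4998, 0.1822, 0.1175]
ee_rot: [-3.141, -0.002, 2.585]
wrist_force: [-0.1, -0.2, -1.4]
width: 0.0539
finger_force: 30.0
```

Request:
servo_tool(plan=[[0.895, 0.545, 0, 0, 0, 0, 40], [0.895, 0.545, 0, 0, 0, 0, 40], [0.895, 0.545, 0, 0, 0, 0, 40], [0.895, 0.545, 0, 0, 0, 0, 40], [0.895, 0.545, 0, 0, 0, 0, 40], [0.895, 0.545, 0, 0, 0, 0, 40], [0.895, 0.545, 0, 0, 0, 0, 40]])

```text
time: 31.55
tool_pos: [0.4554, 0.2719, 0.118]
ee_rot: [-3.141, 0.001, 2.58]
wrist_force: [0.0, 0.1, -2.0]
width: 0.054
finger_force: 30.0
```

Request:
servo_tool(plan=[[0.015, 0.012, 0.2, 0, 0, 0, 40], [0.015, 0.012, 0.5, 0, 0, 0, 40], [0.015, 0.012, 0.7, 0, 0, 0, 40], [0.015, 0.012, 0.8, 0, 0, 0, 40], [0.015, 0.012, 0.84, 0, 0, 0, 40], [0.015, 0.012, 0.84, 0, 0, 0, 40], [0.015, 0.012, 0.84, 0, 0, 0, 40]])

```text
time: 32.13
tool_pos: [0.4549, 0.2752, 0.0355]
ee_rot: [3.14, 0.001, 2.582]
wrist_force: [0.2, 0.2, 0.1]
width: 0.054
finger_force: 30.0
```

Well centred. I'll lower the last 7 mm, release and lift.

Request:
servo_tool(plan=[[0, 0, 0.03, 0, 0, 0, 40], [0, 0, 0.06, 0, 0, 0, 40], [0, 0, 0.067, 0, 0, 0, 40], [0, 0, 0.067, 0, 0, 0, 40], [0, 0, 0.067, 0, 0, 0, 94], [0, 0, 0.067, 0, 0, 0, 94], [0, 0, 0.067, 0, 0, 0, 94], [0, 0, 0.067, 0, 0, 0, 94], [0, 0, 0.067, 0, 0, 0, 94], [0, 0, 0.067, 0, 0, 0, 94], [0, 0, 0.067, 0, 0, 0, 94], [0, 0, 0.067, 0, 0, 0, 94]])

```text
time: 33.13
tool_pos: [0.4537, 0.2753, 0.0276]
ee_rot: [-3.142, 0.0, 2.583]
wrist_force: [0.1, 0.4, 0.1]
width: 0.0941
finger_force: 0.0
```

Request:
servo_tool(plan=[[0, 0, -0.3, 0, 0, 0, 94], [0, 0, -0.6, 0, 0, 0, 94], [0, 0, -1, 0, 0, 0, 94], [0, 0, -1, 0, 0, 0, 94]])

```text
time: 33.47
tool_pos: [0.458, 0.2774, 0.1366]
ee_rot: [3.129, 0.008, 2.583]
wrist_force: [0.8, 0.7, 1.2]
width: 0.094
finger_force: 0.0
```

Request:
servo_tool(plan=[[0, 0, -1, 0, 0, 0, 94], [0, 0, -1, 0, 0, 0, 94], [0, 0, -1, 0, 0, 0, 94], [0, 0, -1, 0, 0, 0, 94], [0, 0, -1, 0, 0, 0, 94], [0, 0, -1, 0, 0, 0, 94]])

```text
time: 33.97
tool_pos: [0.4531, 0.2751, 0.226]
ee_rot: [-3.139, -0.001, 2.583]
wrist_force: [0.2, -0.8, 0.7]
width: 0.0942
finger_force: 0.0
```

```bash
python3 - <<'E'
from bench import robot
from h import *
np.set_printoptions(precision=4,suppress=True)
o=robot.get_obs();W=cam(robot,"wrist"); im=robot.snapshot("wrist"); sc=robot.snapshot("scene"); np.savez("w7.npz",K=W[0],R=W[1],t=W[2],im=im)
cv2.imwrite("pics/w7.png",cv2.resize(im[:,:,::-1],(800,600),interpolation=cv2.INTER_CUBIC)); cv2.imwrite("pics/s7.png",cv2.resize(sc[150:350,60:480,::-1],(800,381),interpolation=cv2.INTER_CUBIC))
print(o["tool_pos"],o["time"],o["width"])
S=cam(robot,"scene")
for n,P in [("jar",(.6355,-.2815,.046)),("tester",(.4547,.2747,.023)),("lamp",(.6414,.097,.027))]: print(n,proj(S,P), robot.find_in(n.replace("lamp","headlamp")+"_center","scene")[:1])
E
```

```text
[0.4531 0.2751 0.226 ] 33.9667 0.09421326184847556
jar [[134.8976 271.6167]] [{'extent': [134.3, 271.2, 40.0, 55.1], 'conf': 0.72}]
tester [[413.6082 203.4668]] [{'extent': [413.8, 203.3, 39.8, 42.8], 'conf': 0.78}]
lamp [[345.7714 271.6526]] [{'extent': [349.0, 270.7, 41.7, 35.4], 'conf': 0.56}]
```

View pics/w7.png

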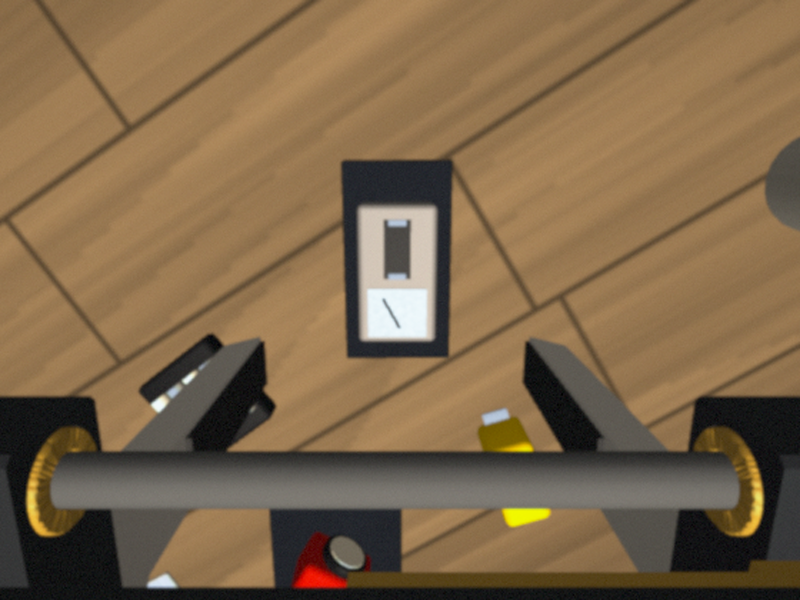

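View pics/s7.png

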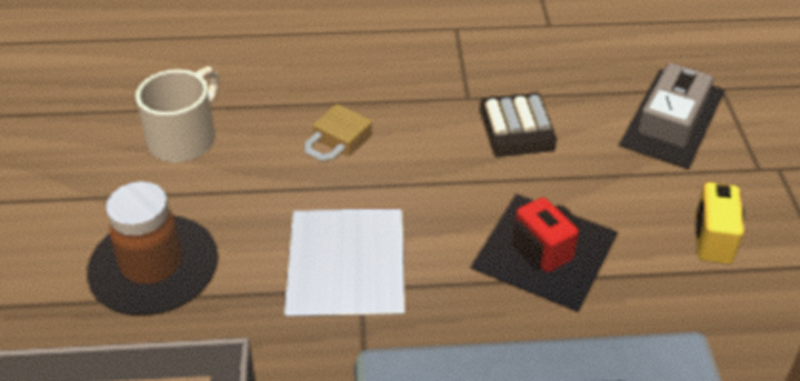

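The wrist view shows the tester aligned on the long mat: tester (358–438, 205–341), mat (342–453, 160–357). The scene view shows the jar at (143,235) upright on the round mat, the headlamp at (546,235) upright on the square mat, and the bystanders where they were. I'll check the tester numerically and hand in if it is good.

```bash
python3 - <<'E'
from bench import robot
from h import *
d=np.load("w7.npz");W=(d["K"],d["R"],d["t"]);f=lambda p,z:ray(W,np.array(p)*.7-.15,z)[:2]
a=np.mean([f(p,.041) for p in [(358,205),(438,205),(436,341),(360,341)]],axis=0);b=np.mean([f(p,.005) for p in [(342,160),(453,160),(447,357),(348,357)]],axis=0)
print(a,b,np.linalg.norm(a-b))
if np.linalg.norm(a-b)<.009: print(robot.close_job())
E
```

```text
[0.45591612 0.27540214] [0.45407099 0.27626916] 0.002038689722109623
the job is handed in; nothing more can be done
None
```

The job is handed in: jar on the round mat, tester along the long mat (about 2 mm off centre) and headlamp on the square mat, all upright and released, with the jar and headlamp set down within an estimated few mm; the verdict was not shown.

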